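Index the filter arm to the dish

TASK

The filter arm on the stand is parked halfway between a flat culture dish and a tall can. Hook a fingertip under the pull ring of its spring index pin, lift the pin out of its hole, swing the arm one hole so that the filter stands over the dish, and let the pin drop fully into that hole; do not swing past it. Do not disturb the dish, the can or the other things on and around the stand, and leave the arm alone once the pin is home.

Things in the scene. Friction and masses are not known exactly. Their poses are not given: they have to be found in the camera images.
- stand: Fixed grey board 340 x 260 x 12 mm on the desk, carrying the fixture. Origin: on the desk under the arm's pivot. x runs along the board's centre line from the pivot to its far end, z up; board spans x -50..290, y -130..130 mm. Stations: on the board 250 mm from the pivot at +22 and -22 degrees; the dish is at one, the can at the other, either way round.
- middle_hole (a point): Top of the middle hole of the fixed aluminium index plate, 140 mm from the pivot, 78 mm above the desk; axes as the stand's. The plate (76 x 236 x 12 mm, on two legs) has five 13 mm holes on a circle about the pivot, 22 degrees (0.384 rad) apart. The pin starts in this one.
- pivot (a point): Fixed point on the arm's vertical pivot axis, 92 mm above the desk; axes as the stand's. Hub: 48 mm diameter, highest point 101 mm above the desk.
- filter_arm (a joint): Angle of the arm about the pivot, rad: 0 = along the stand's x (start), positive = anticlockwise from above. Holes at -0.768, -0.384, 0, 0.384, 0.768 with 0.01 play; stops +-0.84. Arm 26 mm wide, top 91 mm above the desk, reaching 280 mm from the pivot. Locked while the pin is in a hole; else it turns with light friction (0.5 N at the ring) and stays where left.
- index_pin (a joint): Lift of the spring pin, m: 0 = fully in a hole (10 mm deep), 0.022 = upper stop; clear of the plate above 0.010. It slides vertically in the arm, 140 mm from the pivot. The spring pushes it down with 3 N at 0, 6 N at 0.020. Let go between holes it rides on the plate (at about 0.010) and snaps into the next hole it is moved over.
- ring_center (a point): Centre of the pull ring, rigid on the pin; x points along the arm away from the pivot, z up. Pin down: 155 mm from the pivot axis, 147 mm above the desk. Round, 46 mm inside, 6 mm wire, leaning 35 degrees from upright, top away from the pivot: a finger tilted about 45 degrees, pointing outward and down from the pivot's side, passes through. Ring's lowest point is 34 mm above the arm.
- filter_center (a point): Centre of the round filter (45 mm diameter, in a 59 mm ring holder) at the arm's end, 250 mm from the pivot, 85 mm above the desk; axes as the arm's. Its underside is 81 mm above the desk.
- dish: Closed, clear flat culture dish, 59 mm diameter, 16 mm high, loose, at one of the two stations. Origin: centre of its underside. The arm passes over it.
- can: Dark plastic can, 43 mm diameter, 61 mm high, loose, at the other station. Origin: centre of its underside. The arm passes 8 mm above it.
- forceps: Fine steel forceps, 126 x 14 x 8 mm, lying across the far end of the board, between the two stations. Origin: centre of its underside; long along its y. Bystander.
- oil: Small brown glass bottle with a screw cap, 29 mm diameter, 62 mm high, on a near corner of the board. Origin: centre of its underside. Bystander.
- hygrometer: Small white thermo-hygrometer, 43 x 62 x 60 mm, on the desk to the right. Origin: centre of its underside. Bystander.
- bottle: Glass bottle with a screw cap, 53 mm diameter, 104 mm high, on the desk to the right. Origin: centre of its underside. Bystander.
Things that resemble listed ones, but are neither listed nor needed, are in the scene too. What is shaped like the dish but black or blue is not meant.

How it is judged (in metres and radians):
On the way:
1. the pin is lifted clear of the middle hole by more than 11 mm while the arm is still at that hole (value of joint filter_arm between -0.08 and 0.08 rad and value of joint index_pin above 0.011 m), for 0.1 s.
At the end, for the whole second after the job is handed in: The arm is at the hole next to the middle one on the dish's side (within 0.03 rad), the filter's centre is within 25 mm of the dish's centre seen from above, the pin is down in the hole (lift under 2.5 mm) and the arm is still (((y of dish in the frame of stand above 0 m and value of joint filter_arm between 0.354 and 0.414 rad) or (y of dish in the frame of stand below 0 m and value of joint filter_arm between -0.414 and -0.354 rad)) and horizontal distance between filter_center and dish below 0.025 m and value of joint index_pin below 0.0025 m and velocity of joint filter_arm between -0.02 and 0.02 rad/s); the robot touches nothing.
It fails at once if the arm is swung well past the neighbouring hole (more than 0.55 rad from the middle) (value of joint filter_arm above 0.55 rad or value of joint filter_arm below -0.55 rad).
It fails at once if the dish, the can or a bystander is moved or lifted more than 15 mm (distance of any of dish, can, forceps, oil, hygrometer, bottle from where it was at the start of the episode above 0.015 m).
It also fails if it takes over 48 s, if anything falls off the work surface, if the arm or the gripper's body presses on something with over 40 N, if the wrist force passes 120 N, or if a joint passes its speed limit or range.

ROBOT

A 7-joint arm with a two-finger parallel gripper is mounted at the origin on a cart in front of the work surface, level with it; the furniture and walls round the work are solid. World frame = base frame: x ahead of the robot, y to its left, z up, the work surface at z = 0. Lengths are in m, angles in degrees, forces in N, time in s.
With the tool pointing down it reaches from about 0.35 to 0.9 m from the base axis. Payload 7.2 kg.
Tool frame: the origin (TCP) lies at the centre of the arm's flange, where the gripper is bolted on; the fingertips stand 182 mm ahead of it and the grasp point (between the pads) lies 163 mm ahead of it; z points along the fingers, y is the line along which they close (so a half turn about z gives the same grasp; the last joint's range is limited). The gripper opens to 88 mm and grips with 3 to 60 N. Pads are 20 mm wide; open, the fingers measure 115 mm over their backs; the gripper's body (75 mm by 178 mm) begins 61 mm behind the grasp point.
Start: joints at [69.718, 23.554, -0.728, 91.456, 0.321, 64.991, -4.71], TCP at [0.176, -0.6, 0.405] pointing down, gripper open.
Joint ranges: [-169.25, 169.25], [-16.82, 113.86], [-84.01, 82.57], [7.8, 145.47], [-59.2, 239.2], [7.22, 106.19], [-163.78, 163.78]. Speed limits (degrees/s): [136.94, 136.94, 172.46, 172.46, 180, 180, 180].

INTERFACE

Orientations are given as a 3x3 rotation matrix whose columns are the frame's x, y, z axes.
In Python, from workcell import robot gives the robot as it stands.
- The arm moves only by the tool move_arm, never from a script. Its argument "increments" is a list of rows, each a list of 7 numbers: the shift along the tool's x, y, z in mm, then the turn, a rotation vector about the tool's x, y, z in degrees, then the opening, from 0 (shut) to 1 (fully open). In form: [[tx, ty, tz, ax, ay, az, claw], ...]. A call has 1 to 10 rows; each row is the pose to reach, as a shift and turn from the pose commanded when the call began, along the tool's axes at that moment; what a row does not reach only later rows make up. A row lasts 1/8 s, in which the tool goes at most 62.5 mm and 10.7 degrees, less where a joint would pass 70% of its speed; a pose out of reach is approached as far as the arm can. A call with a gripper value outside its range is refused whole. The fingers move at their own pace and stop on an object; the grip force is fixed at half the most. Time passes only in rows, so rows that repeat a pose let the fingers close. It gives the time, the measured TCP pose, the force, the opening and the grip force at its end, in the units of the state.
- robot.observe(): the state, without advancing time (a new reading comes with each control period).
- robot.capture(name): name is "side" or "top"; returns the picture (400x640x3 uint8, red, green, blue); there is no depth.
- robot.camera_model(name): a dict with "mtx" (3x3 intrinsics, pixels), "dist_coeffs" ([k1, k2, p1, p2, k3] as OpenCV has them; the pictures are not rectified), "extrinsics" (4x4, takes a point from camera to world coordinates). Camera axes: x right, y up, looking along -z (the intrinsics and any distortion apply to the point x, -y, -z); pixel columns grow to the right and rows downward; lengths in m; the calibration is good to about 2 mm. A picture is of the moment at which its call begins. camera_model takes no time and is no camera call.
- robot.close_job(): hands the job in; it is judged then, once.
The state is a dict: "time": time; "joint_pos": joint angles; "qvel": joint speeds; "joint_efforts": joint torques, N m; "ee_pos": TCP position; "tool_rot": TCP orientation; "force": force on the tool from outside, world axes, zero at the start; "moment": the same for the moment, N m; "gripper_width": opening from 0.0 (shut) to 1.0 (fully open); "grasp_force": force on a finger pad.
Only numpy, scipy, OpenCV 4.12 (cv2) and the standard library are available. Lean on these libraries where they do the work, as an engineer would, in place of code of your own. Each camera call takes 0.05 s, during which the arm holds its last target. There are 200 camera calls.

## Working session

There is one attempt and no reset: what is moved stays moved. The work goes in short steps, Python scripts to look and compute and a tool call to move; the robot and the scene stay as the last step left them, time stands still between calls to the robot, and variables do not carry over. Pictures are saved under pics/ and viewed, at most 10 in all, crops included, and the job is handed in when it is done.

Besides the shell and the picture viewer there is one more tool, called after ">>>" as name(argument=value, ...), one argument or row to a line, values as JSON. move_arm: Moves the arm, as the interface text tells. Its arguments: {"type":"object","properties":{"increments":{"type":"array","items":{"type":"array","items":{"type":"number"}}}},"required":["increments"]}

```bash
ls; mkdir -p pics; python3 - <<'E'
from workcell import robot
import cv2,numpy as np
np.set_printoptions(precision=4,suppress=True)
for n in("top","side"):
    cv2.imwrite(f"pics/{n}0.png",cv2.cvtColor(robot.capture(n),cv2.COLOR_RGB2BGR)); m=robot.camera_model(n); print(n,{k:np.array(v) for k,v in m.items()})
print(robot.observe())
E
```

```text
pics
top {'mtx': array([[515.1179,   0.    , 317.3486],
       [  0.    , 515.1179, 198.6065],
       [  0.    ,   0.    ,   1.    ]]), 'dist_coeffs': array([-0.0908,  0.    ,  0.    ,  0.    ,  0.    ]), 'extrinsics': array([[-0.0184,  0.9828, -0.184 ,  0.3105],
       [-0.9998, -0.0193, -0.0032, -0.1326],
       [-0.0067,  0.1839,  0.9829,  1.2541],
       [ 0.    ,  0.    ,  0.    ,  1.    ]])}
side {'mtx': array([[361.2658,   0.    , 316.8277],
       [  0.    , 361.2658, 200.0505],
       [  0.    ,   0.    ,   1.    ]]), 'dist_coeffs': array([-0.0826,  0.    ,  0.    ,  0.    ,  0.    ]), 'extrinsics': array([[-0.9996,  0.0264, -0.0106,  0.5012],
       [-0.0225, -0.5058,  0.8624,  0.733 ],
       [ 0.0174,  0.8623,  0.5062,  0.6217],
       [ 0.    ,  0.    ,  0.    ,  1.    ]])}
{'time': 0.1, 'joint_pos': array([69.7196, 23.5967, -0.73  , 91.4959,  0.3214, 64.9893, -4.7092]), 'qvel': array([ 0.0637, -0.1614, -0.1021, -0.1803,  0.0231,  0.0219, -0.0226]), 'joint_efforts': array([  0.003 , -58.9099,   0.6438, -29.1713,  -0.0539,   0.0145,
         0.    ]), 'ee_pos': array([ 0.1761, -0.5995,  0.4039]), 'tool_rot': array([[ 0.9594,  0.2819, -0.0005],
       [ 0.2819, -0.9594,  0.0013],
       [-0.0001, -0.0014, -1.    ]]), 'force': array([-0.166 ,  0.3504, -0.5551]), 'moment': array([-0.0442, -0.0091,  0.0176]), 'grasp_force': 0.0, 'gripper_width': 0.9973072128089875}
```

View pics/top0.png

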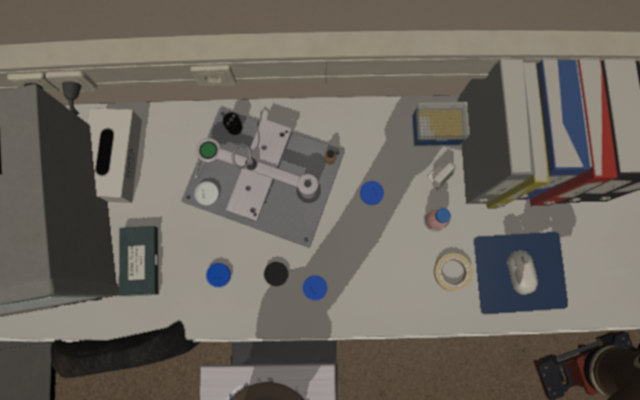

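View pics/side0.png

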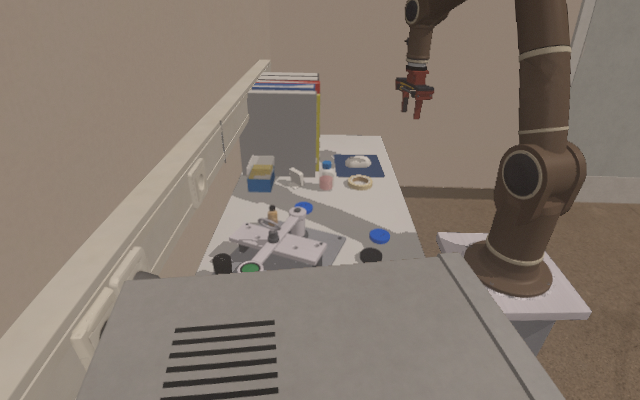

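The top view shows the pivot at about (307,184), the filter at (208,150), the clear dish at (206,193), the dark can at (233,122) and the ring near (252,160). I'll crop it for detail and fit the stand pose.

```bash
cat > h.py <<'E'
from workcell import robot
import cv2,numpy as np
np.set_printoptions(precision=4,suppress=True)
def cam(n):
    m=robot.camera_model(n); E=np.array(m["extrinsics"]); return np.array(m["mtx"]),np.array(m["dist_coeffs"]),E
F=np.diag([1,-1,-1.])
def ray(n,uv,z):
    K,d,E=cam(n); p=cv2.undistortPoints(np.array([[uv]],float),K,d)[0,0]
    v=E[:3,:3]@F@np.r_[p,1]; o=E[:3,3]; return o+v*(z-o[2])/v[2]
def proj(n,P):
    K,d,E=cam(n); R=(E[:3,:3]@F).T; 
    return cv2.projectPoints(np.array(P,float).reshape(-1,3),cv2.Rodrigues(R)[0],-R@E[:3,3],K,d)[0][:,0]
E
python3 - <<'E'
from h import *
for nm,uv,z in [("pivot",(308,183.5),.101),("filter",(208,150),.089),("dish",(206,193),.016),("can",(233,124),.061),("ctr BR",(306.5,244.5),.012),("TL",(222,107),.012),("TR",(343.5,149),.012),("BL",(183,201),.012),("wall",(300,98),0)]:
    print(nm,ray("top",uv,z))
im=cv2.imread("pics/top0.png")[90:260,160:370]; cv2.imwrite("pics/c1.png",cv2.resize(im,None,fx=3.5,fy=3.5,interpolation=cv2.INTER_CUBIC))
im=cv2.imread("pics/side0.png")[185:295,190:400]; cv2.imwrite("pics/c2.png",cv2.resize(im,None,fx=3.5,fy=3.5,interpolation=cv2.INTER_CUBIC))
E
```

```text
pivot [ 0.5619 -0.1081  0.101 ]
filter [0.6501 0.1268 0.089 ]
dish [0.5616 0.1455 0.016 ]
can [0.7226 0.0733 0.061 ]
ctr BR [ 0.4307 -0.1003  0.012 ]
TL [0.786  0.1108 0.012 ]
TR [ 0.6678 -0.1962  0.012 ]
BL [0.5434 0.2035 0.012 ]
wall [ 0.8102 -0.0886  0.    ]
```

View pics/c1.png

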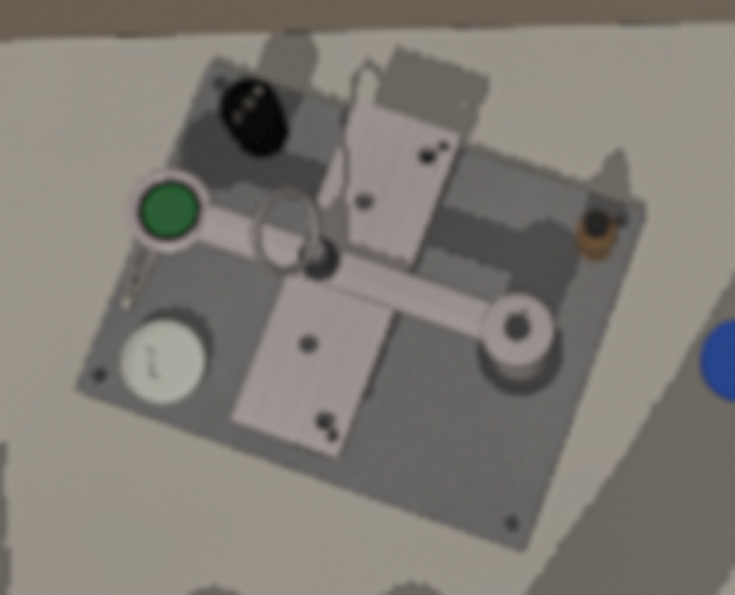

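View pics/c2.png

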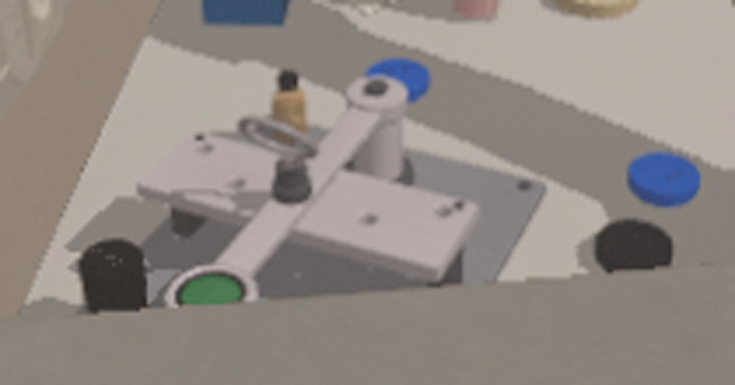

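The crop gives corners at TL (221,106), TR (344,148), BL (182,201) and BR (310,247). It also shows the ring at (242,156), the plate holes, and the dish on the robot's side. Next I'll fit the stand pose and work out the staging move.

```bash
cat >> h.py <<'E'
from scipy.spatial.transform import Rotation as Ro
from scipy.optimize import least_squares
import json,os
def S(p,q): # stand mm -> world
    c,s=np.cos(p[2]),np.sin(p[2]); q=np.array(q,float)/1000
    return np.c_[p[0]+c*q[:,0]-s*q[:,1],p[1]+s*q[:,0]+c*q[:,1],q[:,2]]
if os.path.exists("pose.json"): P=np.array(json.load(open("pose.json")))
def tool(phi,ins,h,tilt=45,dr=0,dt=0):
    """TCP pose: arm angle phi (rad), fingertip ins mm past ring centre along finger, raised h mm."""
    psi=P[2]+phi; er=np.array([np.cos(psi),np.sin(psi),0]); et=np.array([-er[1],er[0],0]); z=np.array([0,0,1.])
    a=np.radians(tilt); d=np.cos(a)*er-np.sin(a)*z
    C=np.r_[P[:2],0]+(.155+dr/1e3)*er+dt/1e3*et+(.147+h/1e3)*z
    return C+(ins-182)/1e3*d, np.c_[np.cross(-et,d),-et,d]
def inc(targets,o=None):
    o=o or robot.observe(); R0=np.array(o["tool_rot"]); p0=np.array(o["ee_pos"])
    for p,R in targets: print(np.round(np.r_[R0.T@(p-p0)*1e3,Ro.from_matrix(R0.T@R).as_rotvec(degrees=True)],1).tolist())
E
python3 - <<'E'
from h import *
cr=lambda u,v:(160+(u+.5)/3.5-.5,90+(v+.5)/3.5-.5)
a=np.radians(22)
q=[[0,0,101],[250,0,89],[290,-130,12],[-50,-130,12],[290,130,12],[-50,130,12],[140*np.cos(a),140*np.sin(a),78],[140*np.cos(a),-140*np.sin(a),78]]
uv=np.array([cr(*c) for c in [(517,328),(169,210),(213,57),(645,203),(77,390),(524,550),(308,343),(364,202)]])
w=np.array([1,1,1,1,1,1,1,1.])[:,None]
r=least_squares(lambda p:((proj("top",S(p,q))-uv)*w).ravel(),[.56,-.108,1.21],loss="soft_l1")
print(r.x,np.degrees(r.x[2])); print(r.fun.reshape(-1,2))
json.dump(r.x.tolist(),open("pose.json","w")); import h; h.P=r.x
print("ring px pred",proj("top",S(r.x,[[155,0,147]])),"seen",cr(287,230), "side",proj("side",S(r.x,[[155,0,147],[0,0,101],[250,0,89]])))
for s in(22,-22):
    A=np.radians(s); print(s,S(r.x,[[250*np.cos(A),250*np.sin(A),16]]))
for t in [tool(0,-60,20),tool(0,-60,0),tool(0,25,0)]: print(t[0],t[1].tolist())
inc([(np.array([.42,-.25,.45]),tool(0,0,0)[1]),tool(0,-60,20),tool(0,-60,0)])
E
```

```text
[ 0.5636 -0.107   1.2113] 69.39965869176942
[[ 0.143  -0.5738]
 [-0.0107 -0.2142]
 [-1.5696  0.654 ]
 [ 0.877   1.3739]
 [-1.345  -0.2212]
 [ 0.3877  0.2985]
 [ 0.3055 -0.1392]
 [ 0.1249 -0.6375]]
ring px pred [[241.5667 155.7632]] seen (241.64285714285714, 155.35714285714286) side [[269.8653 223.5482]
 [297.6435 208.2721]
 [250.8027 267.4242]]
22 [[0.5575 0.143  0.016 ]]
-22 [[0.7328 0.0771 0.016 ]]
[ 0.5579 -0.122   0.3381] [[0.24879355835771724, 0.9360574398184175, 0.24879355835771727], [0.6618925632757215, -0.35184722446054584, 0.6618925632757217], [0.7071067811865476, -0.0, -0.7071067811865475]]
[ 0.5579 -0.122   0.3181] [[0.24879355835771724, 0.9360574398184175, 0.24879355835771727], [0.6618925632757215, -0.35184722446054584, 0.6618925632757217], [0.7071067811865476, -0.0, -0.7071067811865475]]
[ 0.5791 -0.0658  0.258 ] [[0.24879355835771724, 0.9360574398184175, 0.24879355835771727], [0.6618925632757215, -0.35184722446054584, 0.6618925632757217], [0.7071067811865476, -0.0, -0.7071067811865475]]
[332.5, -266.6, -45.8, 20.7, 41.6, -50.2]
[500.9, -350.3, 66.2, 20.7, 41.6, -50.2]
[500.9, -350.3, 86.2, 20.7, 41.6, -50.2]
```

The fit agrees: the ring is predicted within 0.5 px, and the dish sits at the +22° station, so the arm swings in the positive direction. Moving to the approach pose with the gripper shut.

>>> move_arm(
  increments=[
    [42,-33,-6,2.6,5.2,-6.3,0],
    [83,-66,-11,5.2,10.4,-12.5,0],
    [125,-100,-17,7.8,15.6,-18.8,0],
    [166,-133,-23,10.4,20.8,-25.1,0],
    [208,-166,-29,12.9,26,-31.4,0],
    [250,-200,-34,15.5,31.2,-37.6,0],
    [291,-233,-40,18.1,36.4,-43.9,0],
    [332,-267,-46,20.7,41.6,-50.2,0],
    [332,-267,-46,20.7,41.6,-50.2,0],
    [332,-267,-46,20.7,41.6,-50.2,0],
  ],
)

```text
time: 1.35
ee_pos: [0.4191, -0.2504, 0.4502]
tool_rot: [[0.251, 0.936, 0.249], [0.663, -0.353, 0.66], [0.705, -0.0, -0.709]]
force: [-0.1, -1.3, 0.0]
gripper_width: 0.004
grasp_force: 0.0
```

```bash
python3 - <<'E'
from h import *
o=robot.observe(); print(o["time"],o["joint_pos"],o["ee_pos"],o["tool_rot"],o["force"])
inc([tool(0,-60,20),tool(0,-60,0),tool(0,-25,0)],o)
E
```

```text
1.35 [ 62.9215  16.6909 -28.9937 104.189  -36.4535  76.542   27.1698] [ 0.4191 -0.2504  0.4502] [[ 0.2506  0.9356  0.2488]
 [ 0.6634 -0.3531  0.6597]
 [ 0.7051 -0.0002 -0.7091]] [-0.0993 -1.2698  0.0494]
[40.9, 84.5, 198.7, 0.0, 0.2, -0.1]
[26.8, 84.6, 212.9, 0.0, 0.2, -0.1]
[26.9, 84.5, 247.9, 0.0, 0.2, -0.1]
```

>>> move_arm(
  increments=[
    [10,20,40,0,0,0,0],
    [20,40,80,0,0,0,0],
    [30,60,120,0,0,0,0],
    [40,75,160,0,0,0,0],
    [41,84,190,0,0,0,0],
    [41,84.5,199,0,0,0,0],
    [34,84.5,206,0,0,0,0],
    [27,84.5,213,0,0.2,0,0],
    [27,84.5,213,0,0.2,0,0],
    [27,84.5,213,0,0.2,0,0],
  ],
)

```text
time: 2.6
ee_pos: [0.5582, -0.1216, 0.3192]
tool_rot: [[0.249, 0.936, 0.251], [0.661, -0.353, 0.662], [0.708, 0.001, -0.706]]
force: [0.2, -0.8, 0.3]
gripper_width: 0.002
grasp_force: 0.0
```

```bash
python3 - <<'E'
from h import *
o=robot.observe(); print(o["time"],o["joint_pos"],o["ee_pos"],o["force"])
inc([tool(0,-60,0),tool(0,-20,0),tool(0,22,0)],o)
ims=[]
for n in("top","side"):
    im=cv2.cvtColor(robot.capture(n),cv2.COLOR_RGB2BGR)
    t=np.array(o["ee_pos"])+.182*np.array(o["tool_rot"])[:,2]; print(n,"tip px",proj(n,[t]),"ring",proj(n,S(P,[[155,0,147]])))
    x0,y0=(200,110) if n=="top" else (220,170)
    ims.append(cv2.resize(im[y0:y0+100,x0:x0+130],None,fx=3,fy=3,interpolation=cv2.INTER_CUBIC))
cv2.imwrite("pics/m1.png",np.hstack(ims))
E
```

```text
2.6 [ 45.125   30.9582 -33.5284 105.6945 -38.1243  50.3815  20.984 ] [ 0.5582 -0.1216  0.3192] [ 0.1894 -0.8019  0.3165]
[-1.1, -0.1, 0.4, 0.1, -0.1, -0.0]
[-1.2, -0.2, 40.4, 0.1, -0.1, -0.0]
[-1.2, -0.3, 82.4, 0.1, -0.1, -0.0]
top tip px [[256.691  156.3965]] ring [[241.5667 155.7632]]
side tip px [[277.2031 199.0475]] ring [[269.8653 223.5482]]
```

View pics/m1.png

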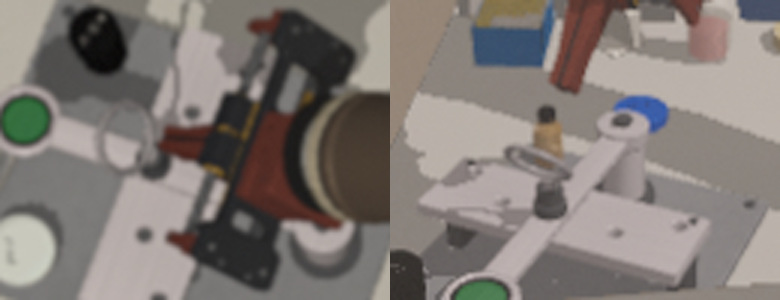

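The closed fingers point at the ring. The fingertip is at about (255,157) in top and (280,198) in side, with the ring at (242,156) and (269,223), all as predicted. Inserting now.

>>> move_arm(
  increments=[
    [-1,0,12,0,0,0,0],
    [-1,0,26,0,0,0,0],
    [-1,0,40,0,0,0,0],
    [-1,0,50,0,0,0,0],
    [-1,0,60,0,0,0,0],
    [-1,0,70,0,0,0,0],
    [-1,0,78,0,0,0,0],
    [-1,0,84,0,0,0,0],
    [-1,0,84,0,0,0,0],
  ],
)

```text
time: 3.82
ee_pos: [0.579, -0.0658, 0.2586]
tool_rot: [[0.248, 0.936, 0.249], [0.661, -0.352, 0.663], [0.708, 0.0, -0.706]]
force: [0.4, 0.1, 0.3]
gripper_width: 0.007
grasp_force: 0.0
```

```bash
python3 - <<'E'
from h import *
o=robot.observe(); print(o["time"],o["ee_pos"],o["force"],o["moment"])
inc([tool(0,24,0),tool(0,24,12),tool(0,24,28)],o)
ims=[]
for n in("top","side"):
    im=cv2.cvtColor(robot.capture(n),cv2.COLOR_RGB2BGR)
    x0,y0=(200,110) if n=="top" else (220,170)
    ims.append(cv2.resize(im[y0:y0+100,x0:x0+130],None,fx=3,fy=3,interpolation=cv2.INTER_CUBIC))
cv2.imwrite("pics/m2.png",np.hstack(ims))
E
```

```text
3.825 [ 0.579  -0.0658  0.2586] [0.3812 0.1291 0.3053] [-0.5931  0.2095  0.0309]
[-0.4, 0.0, -0.6, 0.0, -0.1, 0.0]
[8.1, 0.0, -9.0, 0.0, -0.1, 0.0]
[19.4, 0.0, -20.3, 0.0, -0.1, 0.0]
```

View pics/m2.png

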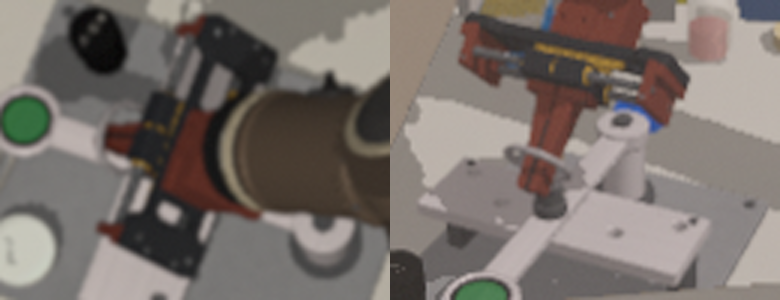

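The finger passes through the ring, with its tip past the wire at side (270,232), and no contact force is showing. Now a straight vertical lift.

>>> move_arm(
  increments=[
    [2.8,0,-2.8,0,0,0,0],
    [5.7,0,-5.7,0,0,0,0],
    [8.5,0,-8.5,0,0,0,0],
    [10.6,0,-10.6,0,0,0,0],
    [12.7,0,-12.7,0,0,0,0],
    [12.7,0,-12.7,0,0,0,0],
  ],
)

```text
time: 4.68
ee_pos: [0.5788, -0.0665, 0.2766]
tool_rot: [[0.249, 0.936, 0.25], [0.661, -0.352, 0.662], [0.708, 0.001, -0.707]]
force: [-0.6, -0.6, -4.1]
gripper_width: 0.005
grasp_force: 1.8
```

```bash
python3 - <<'E'
from h import *
o=robot.observe(); print(o["time"],o["ee_pos"],o["force"],o["moment"])
E
```

```text
4.675 [ 0.5788 -0.0665  0.2766] [-0.5765 -0.5758 -4.1022] [-1.3919  0.3763  0.0245]
```

Contact is made: 4.1 N down, so the pin is up about 6 mm. Raising it 10 mm more.

>>> move_arm(
  increments=[
    [2.1,0,-2.1,0,0,0,0],
    [4.2,0,-4.2,0,0,0,0],
    [5.7,0,-5.7,0,0,0,0],
    [7,0,-7,0,0,0,0],
    [7,0,-7,0,0,0,0],
    [7,0,-7,0,0,0,0],
    [7,0,-7,0,0,0,0],
  ],
)

```text
time: 5.55
ee_pos: [0.579, -0.0663, 0.2866]
tool_rot: [[0.248, 0.936, 0.25], [0.661, -0.352, 0.663], [0.708, 0.001, -0.706]]
force: [-1.6, -2.9, -4.7]
gripper_width: 0.001
grasp_force: 3.1
```

```bash
python3 - <<'E'
from h import *
o=robot.observe(); print(o["time"],o["ee_pos"],o["force"],o["moment"])
h=(o["ee_pos"][2]-tool(0,24,0)[0][2])*1e3; print("h",h)
inc([tool(f,24,h) for f in np.linspace(0,.36,10)],o)
ims=[]
for n in("top","side"):
    im=cv2.cvtColor(robot.capture(n),cv2.COLOR_RGB2BGR)
    x0,y0=(200,110) if n=="top" else (220,170)
    ims.append(cv2.resize(im[y0:y0+100,x0:x0+130],None,fx=3,fy=3,interpolation=cv2.INTER_CUBIC))
cv2.imwrite("pics/m3.png",np.hstack(ims))
E
```

```text
5.55 [ 0.579  -0.0663  0.2866] [-1.5649 -2.8682 -4.7383] [-1.9378  0.5525 -0.0287]
h 27.888170240600196
[-0.2, -0.1, -0.2, 0.1, -0.1, 0.0]
[-0.2, -1.9, -0.2, 1.7, -0.1, -1.6]
[-0.3, -3.6, -0.3, 3.3, -0.1, -3.2]
[-0.4, -5.3, -0.4, 4.9, -0.1, -4.9]
[-0.5, -7.0, -0.6, 6.5, -0.1, -6.5]
[-0.8, -8.7, -0.8, 8.2, -0.1, -8.1]
[-1.0, -10.4, -1.0, 9.8, -0.1, -9.7]
[-1.3, -12.1, -1.4, 11.4, -0.1, -11.3]
[-1.7, -13.7, -1.7, 13.0, -0.1, -13.0]
[-2.1, -15.4, -2.1, 14.6, -0.1, -14.6]
```

View pics/m3.png

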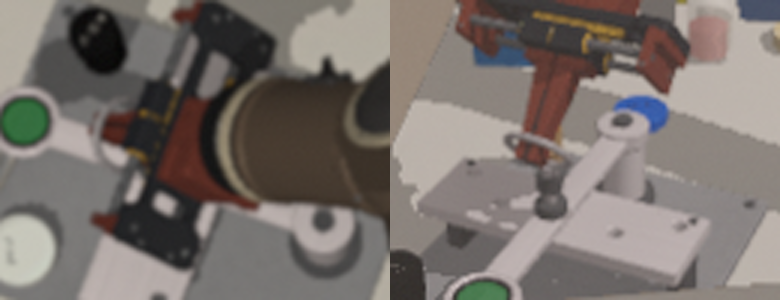

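The pin knob has risen clear of the arm, and both force and height put the lift at about 16 mm. Now swinging toward the dish, stopping short of the hole.

>>> move_arm(
  increments=[
    [0,-0.9,0,0.8,0,-0.8,0],
    [0,-2.5,0,2.4,0,-2.4,0],
    [-0.2,-4.3,-0.2,4.0,0,-4.0,0],
    [-0.3,-6.1,-0.4,5.7,0,-5.7,0],
    [-0.6,-7.9,-0.6,7.4,0,-7.3,0],
    [-0.8,-9.7,-0.8,9.0,0,-9.0,0],
    [-1.1,-11.2,-1.2,10.6,0,-10.5,0],
    [-1.4,-12.6,-1.5,11.9,0,-11.8,0],
    [-1.6,-13.5,-1.6,12.8,0,-12.8,0],
    [-1.6,-13.5,-1.6,12.8,0,-12.8,0],
  ],
)

```text
time: 6.9
ee_pos: [0.5657, -0.0637, 0.2867]
tool_rot: [[0.029, 0.999, 0.031], [0.706, -0.042, 0.707], [0.708, 0.002, -0.706]]
force: [-1.0, -5.1, -5.4]
gripper_width: 0.007
grasp_force: 3.7
```

```bash
cat >> h.py <<'E'
def armangle():
    im=robot.capture("top"); hsv=cv2.cvtColor(im,cv2.COLOR_RGB2HSV)
    m=cv2.inRange(hsv,(40,90,40),(80,255,255)); m[:, :170]=0; m[:,300:]=0; m[:110]=0; m[220:]=0
    n,l,s,c=cv2.connectedComponentsWithStats(m); k=1+np.argmax(s[1:,4]); w=ray("top",c[k],.087)
    v=w[:2]-P[:2]; return np.arctan2(v[1],v[0])-P[2],np.hypot(*v),s[k,4]
E
python3 - <<'E'
from h import *
print(armangle())
o=robot.observe(); print(o["time"],o["ee_pos"],o["force"],o["moment"])
v=(np.array(o["ee_pos"])+.158*np.array(o["tool_rot"])[:,2])[:2]-P[:2]; print("finger angle",np.arctan2(v[1],v[0])-P[2],np.hypot(*v))
h=(o["ee_pos"][2]-tool(0,24,0)[0][2])*1e3; print("h",h)
inc([tool(f,24,h) for f in (.34,.36,.384)]+[tool(.36,24,x) for x in(24,20,10,0)],o)
E
```

```text
(np.float64(0.30661702979429606), np.float64(0.25402833556547155), np.int32(126))
6.95 [ 0.5657 -0.0637  0.2868] [-0.6087 -5.7924 -4.1925] [-2.2431 -0.0424 -0.0076]
finger angle 0.31400637501927076 0.15516279823582813
h 28.034850352375408
[-0.0, -1.3, -0.0, 1.0, -0.1, -0.9]
[-0.1, -2.1, -0.1, 1.8, -0.1, -1.7]
[-0.1, -3.2, -0.1, 2.8, -0.1, -2.7]
[-2.9, -2.1, 2.8, 1.8, -0.1, -1.7]
[-5.8, -2.1, 5.6, 1.8, -0.1, -1.7]
[-12.8, -2.1, 12.7, 1.8, -0.1, -1.7]
[-19.9, -2.2, 19.7, 1.8, -0.1, -1.7]
```

The arm is at about 0.307 rad and following the finger. I'll continue to about 0.35 rad, then lower so the pin rides on the plate with the finger loose in the ring.

>>> move_arm(
  increments=[
    [0,-1,0,0.8,0,-0.8,0],
    [0,-2,0,1.7,0,-1.6,0],
    [0,-2,0,1.7,0,-1.6,0],
    [-4,-2,4,1.7,0,-1.6,0],
    [-8,-2,8,1.7,0,-1.6,0],
    [-12,-2,12,1.7,0,-1.6,0],
    [-16,-2,16,1.7,0,-1.6,0],
    [-18.5,-2,18.5,1.7,0,-1.6,0],
    [-18.5,-2,18.5,1.7,0,-1.6,0],
  ],
)

```text
time: 8.07
ee_pos: [0.5636, -0.0629, 0.2605]
tool_rot: [[0.002, 1.0, 0.002], [0.706, -0.003, 0.709], [0.709, -0.0, -0.706]]
force: [-0.4, -0.2, -0.4]
gripper_width: 0.002
grasp_force: 0.0
```

```bash
python3 - <<'E'
from h import *
print(armangle())
o=robot.observe(); print(o["time"],o["ee_pos"],o["force"],o["moment"])
v=(np.array(o["ee_pos"])+.158*np.array(o["tool_rot"])[:,2])[:2]-P[:2]; print("finger angle",np.arctan2(v[1],v[0])-P[2],np.hypot(*v))
h=(o["ee_pos"][2]-tool(0,24,0)[0][2])*1e3; print("h",h)
inc([tool(f,24,h) for f in (.36,.37,.38,.39,.40,.41,.42)],o)
ims=[]
for n in("top","side"):
    im=cv2.cvtColor(robot.capture(n),cv2.COLOR_RGB2BGR)
    x0,y0=(170,110) if n=="top" else (220,170)
    ims.append(cv2.resize(im[y0:y0+100,x0:x0+130],None,fx=3,fy=3,interpolation=cv2.INTER_CUBIC))
cv2.imwrite("pics/m4.png",np.hstack(ims))
E
```

```text
(np.float64(0.34703954389379565), np.float64(0.25823902726495623), np.int32(68))
8.125 [ 0.5637 -0.0631  0.2606] [0.0472 0.1491 0.4741] [-0.6555 -0.0885 -0.0128]
finger angle 0.3570227530629897 0.15582539676470938
h 1.913518128102476
[-0.4, -0.1, -0.4, 0.1, -0.1, -0.1]
[-0.4, -0.5, -0.4, 0.5, -0.1, -0.5]
[-0.4, -1.0, -0.4, 0.9, -0.1, -0.9]
[-0.5, -1.4, -0.5, 1.3, -0.1, -1.4]
[-0.5, -1.8, -0.5, 1.8, -0.1, -1.8]
[-0.5, -2.3, -0.5, 2.2, -0.1, -2.2]
[-0.5, -2.7, -0.5, 2.6, -0.1, -2.6]
```

View pics/m4.png

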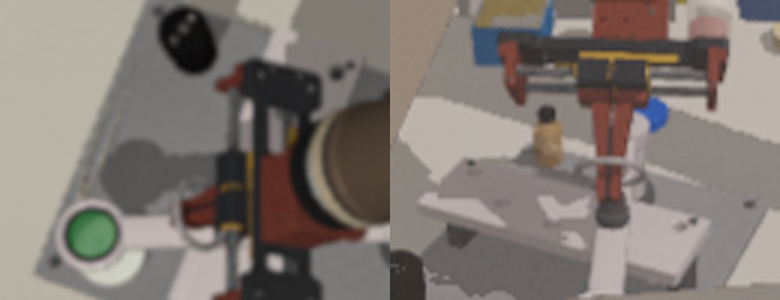

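The pin rides loose, the finger is free, and the filter is at about (201,188), just short of the hole. Creeping forward in small steps so it can snap in.

>>> move_arm(
  increments=[
    [0,-0.3,0,0.3,0,-0.3,0],
    [0,-0.6,0,0.6,0,-0.6,0],
    [0,-0.9,0,0.9,0,-0.9,0],
    [0,-1.1,0,1.1,0,-1.1,0],
    [0,-1.3,0,1.3,0,-1.3,0],
    [0,-1.5,0,1.5,0,-1.5,0],
    [0,-1.7,0,1.7,0,-1.7,0],
    [0,-1.9,0,1.9,0,-1.9,0],
    [0,-1.9,0,1.9,0,-1.9,0],
  ],
)

```text
time: 9.35
ee_pos: [0.5617, -0.0633, 0.2605]
tool_rot: [[-0.031, 0.999, -0.031], [0.705, 0.044, 0.707], [0.708, 0.0, -0.706]]
force: [0.3, 0.2, 0.2]
gripper_width: 0.009
grasp_force: 0.0
```

```bash
cat > look.py <<'E'
from h import *
import sys
print(armangle())
o=robot.observe(); print(o["time"],o["ee_pos"],o["force"],o["moment"])
v=(np.array(o["ee_pos"])+.158*np.array(o["tool_rot"])[:,2])[:2]-P[:2]; print("finger angle",np.arctan2(v[1],v[0])-P[2],np.hypot(*v))
ims=[]
for n in("top","side"):
    im=cv2.cvtColor(robot.capture(n),cv2.COLOR_RGB2BGR)
    x0,y0=(170,140) if n=="top" else (250,200)
    ims.append(cv2.resize(im[y0:y0+75,x0:x0+80],None,fx=5,fy=5,interpolation=cv2.INTER_CUBIC))
cv2.imwrite(f"pics/{sys.argv[1]}.png",np.hstack(ims))
E
python3 look.py m5
```

```text
(np.float64(0.3456253804250138), np.float64(0.2581829069265098), np.int32(66))
9.4 [ 0.5617 -0.0633  0.2605] [0.3526 0.8685 1.1332] [-0.6928 -0.0872  0.0042]
finger angle 0.4028301644131489 0.15552900631537825
```

View pics/m5.png

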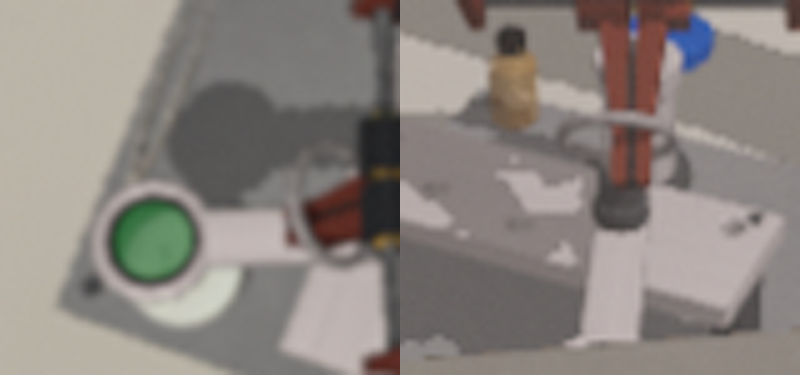

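The arm didn't move and there is no force, so it may already have dropped. I'll check the predicted pixels for each hypothesis against the observed ring (side ≈(295,230)) and filter (top ≈(200.3,187.7)).

```bash
python3 - <<'E'
from h import *
for f in(.345,.365,.384):
    c,s=np.cos(f),np.sin(f)
    print(f,"filter top",proj("top",S(P,[[250*c,250*s,88]])))
    for l in(0,10): print("  lift",l,"ring side",proj("side",S(P,[[155*c,155*s,147+l]])),"ring top",proj("top",S(P,[[155*c,155*s,147+l]])))
im=robot.capture("top"); hsv=cv2.cvtColor(im,cv2.COLOR_RGB2HSV)
m=cv2.inRange(hsv,(40,50,30),(90,255,255))[170:205,185:220]; n,l,s,c=cv2.connectedComponentsWithStats(m); k=1+np.argmax(s[1:,4]); print(s[k],c[k]+[185,170])
E
```

```text
0.345 filter top [[200.3899 184.6078]]
  lift 0 ring side [[291.8938 226.5967]] ring top [[236.8668 178.7265]]
  lift 10 ring side [[291.8143 222.9966]] ring top [[236.1382 177.7149]]
0.365 filter top [[200.3279 186.7079]]
  lift 0 ring side [[293.2363 226.6378]] ring top [[236.8444 180.0955]]
  lift 10 ring side [[293.1651 223.0376]] ring top [[236.1152 179.0952]]
0.384 filter top [[200.3086 188.705 ]]
  lift 0 ring side [[294.5137 226.6625]] ring top [[236.8491 181.3968]]
  lift 10 ring side [[294.4505 223.0624]] ring top [[236.1195 180.4072]]
[  7  10  17  16 214] [200.1168 187.5561]
```

The filter centroid at row 187.6 gives about 0.373 rad. The ring in side matches lift 0, and a 6.7 mm finger sweep met no contact. All three fit the pin being home (hole ±0.01 play), so I'll re-centre and withdraw.

```bash
python3 - <<'E'
from h import *
inc([tool(.378,24,0),tool(.378,-20,0),tool(.378,-70,0),tool(.378,-150,0)])
E
```

```text
[-1.6, 1.1, 1.0, -1.0, -0.1, 1.0]
[-1.5, 0.3, -43.0, -1.0, -0.1, 1.0]
[-1.4, -0.6, -93.0, -1.0, -0.1, 1.0]
[-1.3, -2.0, -173.0, -1.0, -0.1, 1.0]
```

>>> move_arm(
  increments=[
    [-1.5,1.1,1,-1,0,1,0],
    [-1.5,1.1,0,-1,0,1,0],
    [-1.5,1,-10,-1,0,1,0],
    [-1.5,0.7,-22,-1,0,1,0],
    [-1.5,0.3,-43,-1,0,1,0],
    [-1.5,0,-65,-1,0,1,0],
    [-1.5,-0.6,-93,-1,0,1,0],
    [-1.5,-1.3,-135,-1,0,1,0],
    [-1.5,-2,-180,-1,0,1,0],
    [-1.5,-2,-180,-1,0,1,0],
  ],
)

```text
time: 10.8
ee_pos: [0.5655, -0.1952, 0.3892]
tool_rot: [[-0.013, 1.0, -0.007], [0.709, 0.014, 0.706], [0.706, 0.004, -0.709]]
force: [0.7, 0.1, 0.2]
gripper_width: 0.008
grasp_force: 0.0
```

```bash
python3 look.py m6; python3 - <<'E'
from h import *
im=robot.capture("top"); hsv=cv2.cvtColor(im,cv2.COLOR_RGB2HSV)
m=cv2.inRange(hsv,(40,50,30),(90,255,255))[170:205,185:220]; n,l,s,c=cv2.connectedComponentsWithStats(m); k=1+np.argmax(s[1:,4]); print(s[k],c[k]+[185,170])
E
```

```text
(np.float64(0.34728515250706304), np.float64(0.2586373999910405), np.int32(65))
10.85 [ 0.5652 -0.1933  0.3877] [ 0.6294  0.43   -0.2736] [-0.668  -0.081  -0.0235]
finger angle 0.35840551362244644 0.025355341607113505
[  7  10  17  16 214] [200.1168 187.5561]
```

View pics/m6.png

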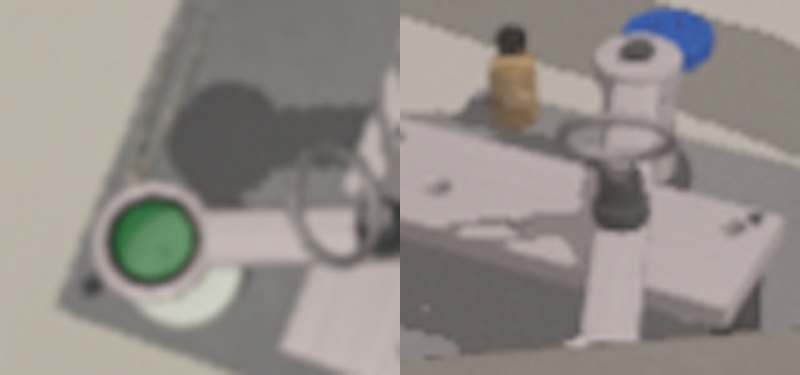

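The finger is out. The ring centre is about (293,227) in side and (237,180.4) in top, which fits lift 0 better than lift 10. To be sure, I'll compare the grey profile along the pin axis with the starting picture (pin down) and the lifted one.

```bash
python3 - <<'E'
from h import *
cur=cv2.cvtColor(robot.capture("side"),cv2.COLOR_RGB2BGR); cv2.imwrite("pics/side_now.png",cur)
s0=cv2.imread("pics/side0.png")
m3=np.zeros_like(s0); m3[170:270,220:350]=cv2.resize(cv2.imread("pics/m3.png")[:,390:],(130,100),interpolation=cv2.INTER_AREA)
zs=np.arange(86,141,3)
print("z   ",zs)
def prof(im,f,off=0):
    g=cv2.GaussianBlur(cv2.cvtColor(im,cv2.COLOR_BGR2GRAY).astype(np.float32),(0,0),.5)
    uv=proj("side",S(P,[[140*np.cos(f),140*np.sin(f),z] for z in zs])).astype(np.float32)+[[off,0]]
    return cv2.remap(g,uv[None].astype(np.float32),None,cv2.INTER_LINEAR)[0].round().astype(int)
print("down",prof(s0,0)); print("up16",prof(m3,0))
for f in(.365,.375,.384): print(f,prof(cur,f))
# direct ring fit, both views, at start and now: darkness contrast along predicted ring circle
th=np.linspace(0,2*np.pi,120,endpoint=False)
def ring(f,l):
    r=155+26*np.cos(th)*np.sin(np.radians(35)); t=26*np.sin(th); z=147+l+26*np.cos(th)*np.cos(np.radians(35))
    return S(P,np.c_[r*np.cos(f)-t*np.sin(f),r*np.sin(f)+t*np.cos(f),z])
top=cv2.cvtColor(robot.capture("top"),cv2.COLOR_RGB2BGR)
def score(im,n,f,l):
    g=cv2.cvtColor(im,cv2.COLOR_BGR2GRAY).astype(np.float32); g=g-cv2.GaussianBlur(g,(0,0),4)
    uv=proj(n,ring(f,l)).astype(np.float32); return cv2.remap(g,uv[None],None,cv2.INTER_LINEAR)[0].mean()
t0=cv2.imread("pics/top0.png")
for nm,a,b,fs in(("start",t0,s0,np.arange(-.03,.031,.01)),("now",top,cur,np.arange(.34,.411,.01))):
    for l in(-4,0,4,8,10,12): print(nm,l,[f"{score(a,'top',f,l):.1f}/{score(b,'side',f,l):.1f}" for f in fs])
E
```

```text
z    [ 86  89  92  95  98 101 104 107 110 113 116 119 122 125 128 131 134 137
 140]
down [ 77  81  83  79  77  75  73  73  84  98 103 115 120 127 122 103  97 105
 125]
up16 [ 78  82  90  99 112 117 105  83  76  75  74  76  87 101 111 118 121 122
 111]
0.365 [ 77  82  84  78  75  75  76  81  91 100 111 128 133 140 152 163 169 169
 160]
0.375 [ 78  82  84  80  77  77  77  83  90  98 108 126 131 137 152 164 170 170
 160]
0.384 [ 79  82  84  81  79  78  79  84  89  95 105 124 128 135 152 165 171 170
 160]
start -4 ['-5.6/-22.4', '-7.8/-21.8', '-8.1/-18.2', '-6.7/-12.4', '-5.0/-6.6', '-3.5/-2.3', '-2.3/-0.0']
start 0 ['-4.4/-6.5', '-6.7/-8.8', '-7.3/-9.8', '-6.3/-8.7', '-4.7/-6.0', '-3.4/-3.1', '-2.3/-1.2']
start 4 ['-3.4/-5.4', '-5.6/-7.3', '-6.5/-9.4', '-5.9/-10.8', '-4.5/-11.0', '-3.4/-10.6', '-2.4/-10.0']
start 8 ['-2.7/-7.4', '-4.5/-8.1', '-5.7/-8.6', '-5.6/-9.1', '-4.7/-9.3', '-3.6/-8.9', '-2.8/-8.0']
start 10 ['-2.3/-6.4', '-4.0/-6.7', '-5.3/-7.0', '-5.4/-7.2', '-4.7/-7.6', '-3.8/-7.5', '-3.1/-6.7']
start 12 ['-2.1/-4.5', '-3.6/-4.4', '-4.8/-4.4', '-5.2/-4.5', '-4.6/-4.8', '-4.0/-4.9', '-3.4/-4.4']
now -4 ['-5.0/-19.4', '-10.0/-21.5', '-12.9/-21.5', '-13.1/-18.3', '-10.8/-13.6', '-7.6/-8.9', '-4.4/-5.2', '-1.5/-2.3']
now 0 ['-3.2/-9.2', '-7.8/-11.5', '-11.4/-12.3', '-12.6/-10.4', '-10.9/-7.5', '-8.0/-4.5', '-4.6/-1.8', '-1.8/0.0']
now 4 ['-2.2/3.1', '-6.0/1.6', '-9.9/0.2', '-11.5/0.9', '-10.9/2.4', '-8.3/3.8', '-5.0/4.7', '-2.0/5.1']
now 8 ['-1.5/6.1', '-4.6/5.5', '-8.1/4.8', '-10.4/5.7', '-10.7/6.9', '-8.6/7.7', '-5.6/7.9', '-2.4/7.4']
now 10 ['-1.3/5.6', '-4.2/5.2', '-7.4/4.9', '-10.0/5.6', '-10.4/6.3', '-8.8/6.5', '-6.0/6.2', '-2.8/6.0']
now 12 ['-1.2/4.6', '-3.9/4.6', '-6.7/4.5', '-9.4/5.0', '-10.2/5.3', '-9.1/5.1', '-6.5/4.3', '-3.3/4.3']
```

Pin-axis profile and ring fit now match the pin-down start. The fitted ring angle of 0.366, less the -0.012 bias seen at the start, gives about 0.378 rad, so the pin is home. Handing in.

```bash
python3 -c "
from workcell import robot
print(robot.close_job())"
```

```text
the job is handed in; nothing more can be done
None
```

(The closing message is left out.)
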